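# Nudge the movement-holder plate onto its two locating pins

### The arm

A 6-joint arm with a two-finger parallel gripper is mounted at the origin on the work surface. World frame = base frame: x ahead of the robot, y to its left, z up, the work surface at z = 0. Lengths are in m, angles in rad, forces in N, time in s.
With the tool pointing down it reaches from about 0.375 to 0.9 m from the base axis. Payload 3.1 kg.
Tool frame: the origin (TCP) lies between the finger pads; the fingertips stand 8 mm ahead of it and the grasp point (between the pads) lies 11 mm behind it; z points along the fingers, y is the line along which they close (so a half turn about z gives the same grasp; the last joint's range is limited). The gripper opens to 85 mm and grips with 20 to 120 N. Pads are 22 mm wide; open, the fingers measure 114 mm over their backs; the gripper's body (76 mm by 85 mm) begins 54 mm behind the grasp point. The pads swing forward as they close: fully open they stand 13 mm farther back than shut.
Start: joints at [0.921, 0.527, 1.433, -0, 1.181, -0.178], TCP at [0.283, 0.557, 0.239] pointing down, gripper open.
Joint ranges: [-3.08, 3.08], [-0.75, 2.2], [0.22, 2.44], [-1.43, 4.57], [0, 2.65], [-2.85, 2.85]. Speed limits (rad/s): [2.79, 2.79, 3.14, 3.14, 3.14, 3.14].

### API

Orientations are given as a unit quaternion [x, y, z, w].
In Python, from station import readout, cams, sign_off gives the robot as it stands.
- The arm moves only by the tool send_rows, never from a script. Its argument "commands" is text: rows parted by semicolons, each of 5 numbers parted by spaces: the finger opening in mm, from 0 to 85.4, then the shift along the tool's x, y, z each as a share of 0.02 m, from -1 to 1, then the turn about the tool's z as a share of 4 degrees, from -1 to 1. In form: grip dx dy dz spin; .... A call has 1 to 20 rows; each row shifts and turns the commanded pose from where the row before left it, along the tool's axes as they then stand; what a row does not reach is not made up. A row lasts 1/12 s, in which the tool goes at most 41.7 mm and 7.16 degrees, less where a joint would pass 70% of its speed; a pose out of reach is approached as far as the arm can. A call with a number of a shift or a turn outside -1 to 1 is refused whole. A call with a gripper value outside its range is refused whole. The fingers move at their own pace and stop on an object; "grip_force" is the grip in N (left out, the last holds). Time passes only in rows, so rows that do not move let the fingers close. It gives the time, the measured TCP pose, the force, the opening and the grip force at its end, in the units of the state.
- readout.sense(): the state, without advancing time (a new reading comes with each control period).
- cams.snapshot(name): name is "scene" or "top"; returns a dict with "pixels" (420x560x3 uint8, red, green, blue), "intrinsics" (3x3 intrinsics, pixels), "eye" and "rotation" of the camera in the world. Camera axes: x right, y down, z forward; pixel columns grow to the right and rows downward; lengths in m; the calibration is good to about 2 mm. A picture is of the moment at which its call begins. There is no depth.
- sign_off(): hands the job in; it is judged then, once.
The state is a dict: "t": time; "q": joint angles; "qd": joint speeds; "tau": joint torques, N m; "tcp_pos": TCP position; "tool_rot": TCP orientation; "force": force on the tool from outside, world axes, zero at the start; "ft_torque": the same for the moment, N m; "finger_gap": opening from 0.0 (shut) to 1.0 (fully open); "gripper_force": force on a finger pad.
Only numpy, scipy, OpenCV 4.12 (cv2) and the standard library are available. Lean on these libraries where they do the work, as an engineer would, in place of code of your own. Each camera call takes 0.05 s, during which the arm holds its last target. There are 200 camera calls.

### The job

The brass movement-holder plate lies crooked on the assembly fixture, half on the grey ledge and half on the tips of two locating pins. Nudge it gently along with the fingertips, without ever lifting it, until both of its holes drop over the pins and it sits flat on the fixture's lower seat. Leave the other things on the bench where they are.

Things in the scene. Friction and masses are not known exactly. Their poses are not given: they have to be found in the camera images.
- fixture: Fixed fixture, 180 mm (x) by 200 mm (y), turned by up to 0.4 rad; origin at the centre of its underside, on the bench; z up. Rear part (x -90 to -35 mm, nearer the robot): grey ledge, top 30 mm above the bench. The rest (x -35 to +90 mm): bare metal seat, top 20 mm above the bench, with two pins at x = +41 mm, y = +45 and -45 mm. Red lines on the seat mark the seated plate's corners.
- plate: Loose brass plate 100 mm (x) by 140 mm (y), 8 mm thick, 0.2 to 0.4 kg; origin at the centre of its underside; z up. Two 10 mm through holes at x = +22, y = +45 and -45 mm. A grey ring, 48 mm across, 5 mm high, stands on it at x = -10, y = 0. It starts with its underside level with the ledge top, rear (-x) edge on the ledge, front on the pin tips; it slides under 1 to 5 N.
- seat (a point): Where the plate's origin belongs: on the seat, 20 mm above the bench, at fixture x = +19 mm, y = 0; axes as the fixture's, to which the seated plate's axes are parallel, its rear edge 4 mm ahead of the ledge. The plate starts 12 to 21 mm short of this along the fixture's x, up to 10 mm to either side, turned by up to 0.1 rad.
- pin_left (a point): Foot of the steel pin at fixture y = +45 mm, on the seat, 20 mm above the bench; axes as the fixture's. The pin is 8 mm thick for 4 mm, then a cone to a 3 mm wide tip 10 mm above the seat, level with the ledge; it draws a hole in from about 3 mm off centre and leaves 1 mm of play.
- pin_right (a point): The same for the like pin at fixture y = -45 mm.
- hole_left (a point): Centre of the plate's hole at plate y = +45 mm, at the underside; it belongs on pin_left.
- hole_right (a point): Centre of the plate's hole at plate y = -45 mm, at the underside; it belongs on pin_right.
- dish: Bystander: loose clear round dish of tiny screws, 60 mm across, 12 mm high, beside the fixture on its -y side; origin at the centre of its underside.
- holder: Bystander: loose grey plastic ring with two lugs, 52 mm across (74 mm over the lugs), 12 mm high, beside the fixture on its +y side; origin at the centre of its underside.
- tube: Bystander: loose polished steel tube standing upright, 44 mm across, 36 mm high, beside the fixture on its -y side; origin at the centre of its underside.
- driver: Bystander: loose red-handled screwdriver, 150 mm long, lying on the bench left of the fixture; its origin lies on it, x along its length.
- case: Bystander: loose black rounded box, 60 x 115 x 48 mm high, left of the fixture; origin at the centre of its underside.
- oiler: Bystander: loose small amber jar with a blue cap, 36 mm across, 50 mm high, right of the fixture; origin at the centre of its underside.
- tweezers: Bystander: loose steel tweezers, 130 mm long, 4 mm thick, lying right of the fixture; origin at the middle of the underside.
There are look-alikes about, which are no part of the job. Of the things shaped like the plate, the brass one is meant.

How it is judged:
At the end, for the whole second after the job is handed in: Both holes are over their own pins (within 2.5 mm sideways), the plate lies flat on the seat (underside less than 1.5 mm above it, tilt under 0.03 rad) and at rest, and every bystander is within 20 mm of where it was (horizontal distance between hole_left and pin_left below 0.0025 m and horizontal distance between hole_right and pin_right below 0.0025 m and height (world z) of plate below 0.0215 m and angle between plate's own z axis and vertical below 0.03 rad and linear speed of plate below 0.01 m/s and angular speed of plate below 0.1 rad/s and distance of each of dish, holder, tube, driver, case, oiler, tweezers from where it was at the start of the episode below 0.02 m); the robot touches nothing.
It fails at once if the plate is raised more than 5 mm above the height of the ledge (height (world z) of plate above 0.035 m).
It fails at once if the plate is carried clear of the fixture (height (world z) of plate above 0.0315 m and contact force between plate and fixture below 0.02 N).
It fails at once if the plate is forced (more than 45 N from the fingers) (contact force between the fingers and plate above 45 N).
It fails at once if a bystander is moved by more than 20 mm (distance of any of dish, holder, tube, driver, case, oiler, tweezers from where it was at the start of the episode above 0.02 m).
It also fails if it takes over 64 s, if anything falls off the work surface, if the arm or the gripper's body presses on something with over 40 N, if the wrist force passes 120 N, or if a joint passes its speed limit or range.

## Working session

There is one attempt and no reset: what is moved stays moved. The work goes in short steps, Python scripts to look and compute and a tool call to move; the robot and the scene stay as the last step left them, time stands still between calls to the robot, and variables do not carry over. Pictures are saved under pics/ and viewed, at most 10 in all, crops included, and the job is handed in when it is done.

Besides the shell and the picture viewer there is one more tool, called after "Request:" as a command line: name --argument value ..., lists and objects as JSON in quotes. send_rows: Moves the arm, as the interface text tells. Its arguments: {"type":"object","properties":{"commands":{"type":"string"},"grip_force":{"type":"number"}},"required":["commands"]}

```bash
mkdir -p pics
python3 - <<'E'
from station import readout,cams
import cv2,numpy as np
for n in("top","scene"):
    s=cams.snapshot(n);cv2.imwrite(f"pics/{n}0.png",s["pixels"][:,:,::-1]);print(n,s["intrinsics"],s["eye"],s["rotation"])
r=readout.sense();print(r["t"],r["tcp_pos"],r["tool_rot"],r["force"])
E
```

```text
top [[443.12201901   0.         269.09790538]
 [  0.         443.12201901 208.03567488]
 [  0.           0.           1.        ]] [ 0.28367556 -0.0227228   1.38895761] [ 0.71188956 -0.69536625  0.06838512 -0.07072843]
scene [[395.93122453   0.         277.51645708]
 [  0.         395.93122453 207.13375501]
 [  0.           0.           1.        ]] [ 1.05786899 -0.2003795   0.86720247] [ 0.79011805  0.53927952 -0.17053074 -0.23624212]
0.1 [0.28305657 0.55651829 0.23841113] [ 2.33205594e-01  9.72426938e-01 -9.15162302e-04 -4.03840776e-04] [ 0.44399262 -0.04410272  0.70653832]
```

View pics/top0.png

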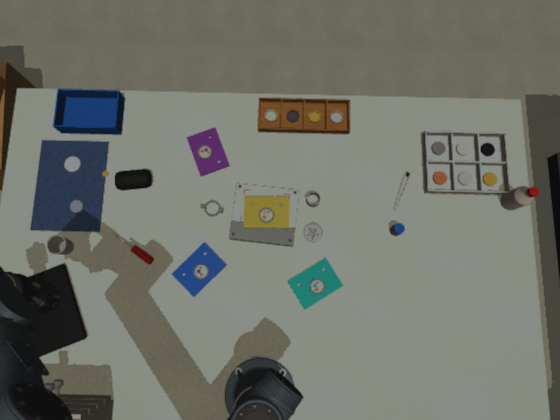

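View pics/scene0.png

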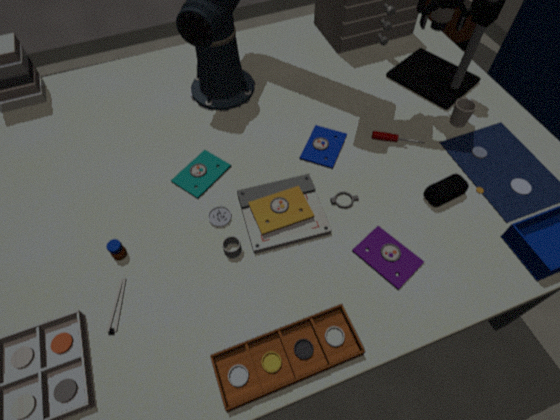

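The top view shows the brass plate at about (267,212) and the fixture at about (265,214). The scene view shows the plate at about (280,210). I'll zoom in on both.

```bash
cat > h.py <<'E'
import cv2,numpy as np
from scipy.spatial.transform import Rotation as R
from station import readout,cams
def snap(n): return cams.snapshot(n)
def proj(s,P):
    c=(np.atleast_2d(P)-s["eye"])@R.from_quat(s["rotation"]).as_matrix()
    K=s["intrinsics"]; return c[:,:2]/c[:,2:]*K[0,0]+K[:2,2]
def back(s,uv,z):
    K=s["intrinsics"];uv=np.atleast_2d(uv)
    d=np.c_[(uv-K[:2,2])/K[0,0],np.ones(len(uv))]@R.from_quat(s["rotation"]).as_matrix().T
    return s["eye"]+d*((z-s["eye"][2])/d[:,2])[:,None]
def crop(s,x0,y0,w,h,k):
    return cv2.resize(s["pixels"][y0:y0+h,x0:x0+w,::-1],None,fx=k,fy=k,interpolation=cv2.INTER_CUBIC)
E
python3 - <<'E'
from h import *
a=snap("top");b=snap("scene")
cv2.imwrite("pics/c0.png",np.vstack([crop(a,220,175,90,75,7)[:290*0+525]]))
cv2.imwrite("pics/c1.png",crop(b,225,165,115,90,6))
E
```

```text
(no output)
```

View pics/c0.png

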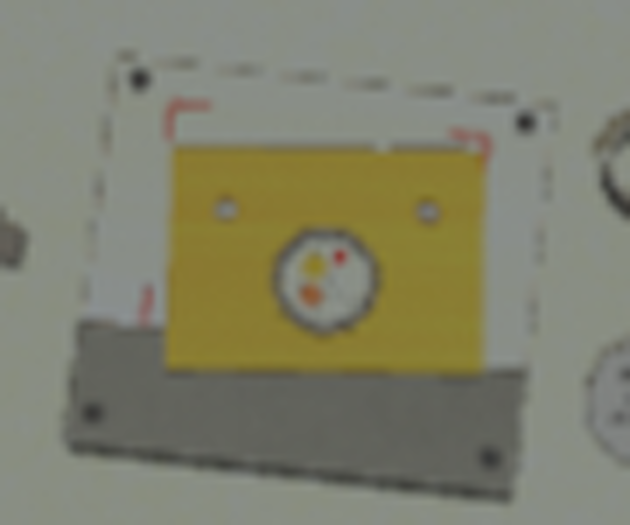

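View pics/c1.png

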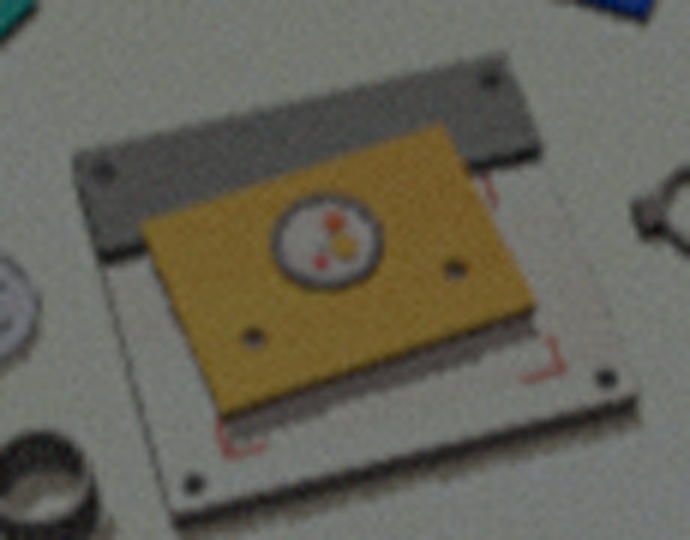

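The top crop shows plate corners at (175,147), (485,155), (483,374) and (165,370), with red marks at (170,103) and (489,134). The scene crop shows the same features. Next is a joint fit of the fixture and the plate.

```bash
cat >> h.py <<'E'
from scipy.optimize import least_squares
def T(p,L):
    L=np.array(L,float);c,s=np.cos(p[2]),np.sin(p[2])
    return np.c_[p[0]+c*L[:,0]-s*L[:,1],p[1]+s*L[:,0]+c*L[:,1],L[:,2]]
def fit(sets,p0):  # sets: (snap, uv, local pts)
    f=lambda p:np.concatenate([(proj(s,T(p,L))-uv).ravel() for s,uv,L in sets])
    r=least_squares(f,p0,loss="soft_l1",f_scale=.5);return r.x,r.fun.reshape(-1,2)
def uvc(p,x0,y0,k): return (np.array(p,float)+.5)/k-.5+[x0,y0]
PL=np.array([[50,70,38],[50,-70,38],[-50,-70,38],[-50,70,38]])/1e3
def mask(s):
    h=cv2.cvtColor(s["pixels"],cv2.COLOR_RGB2HSV)
    return cv2.inRange(h,(20,110,60),(32,255,255))
def quad(s,p,ztop=.038):
    """plate outline by fitting lines to the sub-pixel edge of the top, started at pose p"""
    sat=cv2.GaussianBlur(cv2.cvtColor(s["pixels"],cv2.COLOR_RGB2HSV)[:,:,1].astype(np.float32),(0,0),.7)
    return sat
E
python3 - <<'E'
from h import *
a=snap("top");b=snap("scene")
F=np.array([[69,70,20],[69,-70,20],[90,100,20],[90,-100,20],[-90,100,30],[-90,-100,30],[-35,100,30],[-35,-100,30]])/1e3
ua=uvc([(170,103),(489,134),(120,57),(553,105),(68,445),(510,497),(80,322),(525,372)],220,175,7)
ub=uvc([(562,372),(228,455),(635,400),(175,520),(505,55),(75,157),(540,150),(100,250)],225,165,6)
pa=uvc([(175,147),(485,155),(483,374),(165,370)],220,175,7)
pb=uvc([(536,306),(222,412),(143,220),(442,125)],225,165,6)
for nm,sf,sp in(("top",[(a,ua,F)],[(a,pa,PL)]),("scene",[(b,ub,F)],[(b,pb,PL)]),("both",[(a,ua,F),(b,ub,F)],[(a,pa,PL),(b,pb,PL)])):
    f,rf=fit(sf,[.57,0,-.1]);p,rp=fit(sp,[.57,0,-.05])
    d=p[:2]-f[:2];c,s=np.cos(f[2]),np.sin(f[2])
    print(nm,"fix",f.round(4),"plate",p.round(4),"rel",np.round([c*d[0]+s*d[1],-s*d[0]+c*d[1],p[2]-f[2]],4));print(rf.round(1).tolist(),rp.round(1).tolist())
E
```

```text
top fix [ 5.386e-01  1.000e-04 -9.080e-02] plate [ 0.5411 -0.0065  0.0021] rel [ 0.0032 -0.0064  0.0929]
[[1.0, 0.7], [-0.8, 1.1], [-0.4, -0.2], [0.2, -0.1], [-0.7, -0.2], [0.6, -0.3], [-0.1, -0.1], [0.3, -0.0]] [[-0.3, 0.1], [0.2, -0.1], [0.0, 0.2], [0.1, -0.2]]
scene fix [ 5.393e-01  5.000e-04 -9.380e-02] plate [ 0.5406 -0.0051 -0.0024] rel [ 0.0018 -0.0055  0.0915]
[[-0.9, 0.2], [0.3, 0.2], [1.2, -0.3], [-0.7, -0.2], [0.2, -0.1], [-0.6, -0.2], [1.0, -0.2], [-0.1, 1.0]] [[0.3, -0.3], [-0.4, -0.0], [-0.4, 0.3], [0.5, -0.0]]
both fix [ 5.39e-01  3.00e-04 -9.28e-02] plate [ 5.409e-01 -5.800e-03  4.000e-04] rel [ 0.0025 -0.006   0.0932]
[[0.9, 0.5], [-0.8, 1.1], [-0.4, -0.3], [0.2, -0.1], [-0.8, -0.4], [0.5, -0.4], [-0.2, -0.3], [0.2, -0.1], [-1.0, 0.1], [0.3, 0.1], [1.1, -0.5], [-0.8, -0.3], [0.0, -0.2], [-0.7, -0.3], [0.8, -0.3], [-0.2, 0.9]] [[-0.5, 0.1], [-0.0, -0.0], [-0.2, 0.3], [-0.2, -0.1], [0.1, -0.2], [-0.5, 0.2], [-0.7, 0.5], [0.2, 0.1]]
```

Request:
send_rows --commands "80 0 0 0 -1;80 0 0 0 -1;80 0 0 0 -1;80 0 0 0 -1;80 0 0 0 -1;80 0 0 0 -0.41;80 -0.43 -0.98 0 0;80 -0.43 -0.98 0 0;80 -0.43 -0.98 0 0;80 -0.43 -0.98 0 0;80 -0.43 -0.98 0 0;80 -0.43 -0.98 0 0;80 -0.43 -0.98 0 0;80 -0.43 -0.98 0 0;80 -0.43 -0.98 0 0;80 -0.43 -0.98 0 0;80 -0.43 -0.98 0 0;80 -0.43 -0.98 0 0" --grip_force 20

```text
t: 1.8
tcp_pos: [0.3646, 0.3122, 0.2394]
tool_rot: [0.046, 0.999, 0.0, 0.0]
force: [0.4, -0.2, 0.4]
finger_gap: 0.935
gripper_force: 0.0
```

Request:
send_rows --commands "80 -0.43 -0.98 0 0;80 -0.43 -0.98 0 0;80 -0.43 -0.98 0 0;80 -0.43 -0.98 0 0;80 -0.43 -0.98 0 0;80 -0.43 -0.98 0.5 0;80 -0.43 -0.98 0.5 0;80 -0.43 -0.98 0.5 0;80 -0.43 -0.98 0.5 0;80 -0.43 -0.98 1 0;80 -0.43 -0.98 1 0;80 -0.43 -0.98 1 0;80 -0.43 -0.98 1 0;80 -0.43 -0.98 0.5 0;80 -0.43 -0.98 0.5 0;80 0 0 0 0"

```text
t: 3.13
tcp_pos: [0.4674, 0.0054, 0.0979]
tool_rot: [0.048, 0.999, -0.0, 0.0]
force: [0.3, -0.4, -0.1]
finger_gap: 0.937
gripper_force: 0.0
```

```bash
cat >> h.py <<'E'
FX=np.array([.539,.0003,-.0928])
def rel(p):
    d=np.array(p[:2])-FX[:2];c,s=np.cos(FX[2]),np.sin(FX[2]);return np.array([c*d[0]+s*d[1],-s*d[0]+c*d[1]])
def st():
    r=readout.sense();M=R.from_quat(r["tool_rot"]).as_matrix()
    print("t",round(r["t"],2),"tcp in fixture mm",(rel(r["tcp_pos"])*1e3).round(1),"z",round(r["tcp_pos"][2]*1e3,1),"yaw err",round(np.arctan2(-M[1,0],-M[0,0])-FX[2],4),"F",r["force"].round(1),"gap",round(r["finger_gap"],3),"tilt",M[:2,2].round(3))
E
python3 -c "
from h import *
st()"
```

```text
t 3.13 tcp in fixture mm [-71.8  -1.5] z 97.9 yaw err -0.0038 F [ 0.3 -0.4 -0.1] gap 0.937 tilt [ 0.001 -0.001]
```

Request:
send_rows --commands "80 0 0 1 0;80 0 0 1 0;80 0 0 0.5 0;80 0 0 0.1 0;80 0 0 0.1 0;80 0 0 0 0"

```text
t: 3.63
tcp_pos: [0.4657, 0.0089, 0.0457]
tool_rot: [0.046, 0.999, -0.0, 0.0]
force: [-0.2, -0.3, -0.6]
finger_gap: 0.933
gripper_force: 0.0
```

Request:
send_rows --commands "80 0 0 0.15 0;80 0 0 0.15 0;80 0 0 0 0;80 0 0 0 0"

```text
t: 3.97
tcp_pos: [0.4655, 0.0085, 0.0395]
tool_rot: [0.047, 0.999, -0.0, 0.0]
force: [-0.3, -0.5, -0.1]
finger_gap: 0.937
gripper_force: 0.0
```

Request:
send_rows --commands "80 0 0 0.1 0;80 0 0 0 0;80 0 0 0.1 0;80 0 0 0 0"

```text
t: 4.3
tcp_pos: [0.4654, 0.0085, 0.0351]
tool_rot: [0.047, 0.999, 0.0, -0.0]
force: [0.4, -0.2, 0.7]
finger_gap: 0.94
gripper_force: 0.0
```

Request:
send_rows --commands "80 0 0 0.1 0;80 0 0 0 0;80 0 0 0.1 0;80 0 0 0 0"

```text
t: 4.63
tcp_pos: [0.4653, 0.0085, 0.031]
tool_rot: [0.047, 0.999, 0.0, -0.0]
force: [-0.3, -0.2, 0.1]
finger_gap: 0.937
gripper_force: 0.0
```

Request:
send_rows --commands "80 0 0 0.05 0;80 0 0 0 0;80 0 0 0.05 0;80 0 0 0 0"

```text
t: 4.97
tcp_pos: [0.4654, 0.0085, 0.0292]
tool_rot: [0.047, 0.999, 0.0, -0.0]
force: [0.1, -0.2, 0.6]
finger_gap: 0.936
gripper_force: 0.0
```

Request:
send_rows --commands "80 0 0 0.05 0;80 0 0 0 0;80 0 0 0.05 0;80 0 0 0 0"

```text
t: 5.3
tcp_pos: [0.4654, 0.0085, 0.0272]
tool_rot: [0.047, 0.999, 0.0, -0.0]
force: [-0.8, -0.1, -0.2]
finger_gap: 0.936
gripper_force: 0.0
```

Request:
send_rows --commands "80 0 0 0.05 0;80 0 0 0 0;80 0 0 0.05 0;80 0 0 0 0"

```text
t: 5.63
tcp_pos: [0.4655, 0.0085, 0.0269]
tool_rot: [0.047, 0.999, -0.0, 0.001]
force: [-2.0, 0.8, 17.5]
finger_gap: 0.938
gripper_force: 8.5
```

Request:
send_rows --commands "80 0 0 -0.2 0;80 0 0 0 0;80 -0.12 0 0 0;80 -0.12 0 0 0;80 -0.12 0 0 0;80 -0.12 0 0 0;80 -0.12 0 0 0;80 -0.12 0 0 0;80 -0.12 0 0 0;80 -0.12 0 0 0;80 -0.12 0 0 0;80 0 0 0 0"

```text
t: 6.63
tcp_pos: [0.4882, 0.0062, 0.0293]
tool_rot: [0.047, 0.999, -0.0, 0.001]
force: [-0.9, -0.4, -0.5]
finger_gap: 0.939
gripper_force: 0.3
```

Run:
```python
from h import *
st();b=snap("scene");cv2.imwrite("pics/c2.png",crop(b,225,165,115,90,6))
```

```text
t 6.63 tcp in fixture mm [-51.1   1.2] z 29.3 yaw err -0.0009 F [-0.9 -0.4 -0.5] gap 0.939 tilt [ 0.002 -0.   ]
```

View pics/c2.png

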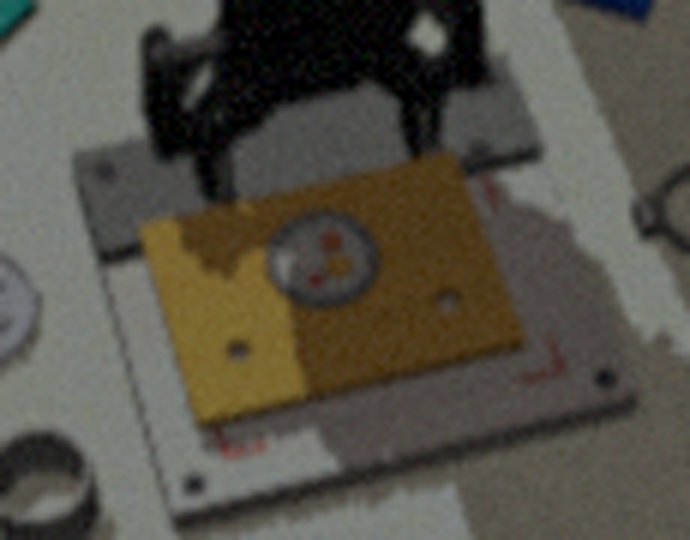

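The plate has turned square. Its top corners are now at about (524,343), (201,424), (143,220) and (458,152).

Run:
```python
from h import *
b=snap("scene")
pb=uvc([(524,342),(201,422),(143,220),(456,152)],225,165,6)
p,r=fit([(b,pb,PL)],[.57,0,-.05]);f=np.array([.5393,.0005,-.0938]);print((rel(p)*1e3-(rel(f)*1e3)).round(1),p[2]-f[2],r.round(1).tolist())
```

```text
[ 10.2 -10.1] -0.012457470394221418 [[0.7, -0.1], [-0.8, -0.2], [-0.2, 0.6], [0.2, -0.0]]
```

Request:
send_rows --commands "80 0.2 0 0 0;80 0 0 -1 0;80 0 0 -1 0;80 -0.92 -0.19 0 0;80 -0.92 -0.19 0 0;80 -0.92 -0.19 0 0;80 0 0 1 0;80 0 0 0.3 0;80 0 0 0.2 0;80 0 0 0.08 0;80 0 0 0 0;80 0 0 0 0"

```text
t: 7.73
tcp_pos: [0.5364, -0.0094, 0.0379]
tool_rot: [0.046, 0.999, 0.0, -0.0]
force: [-0.4, 0.1, -0.8]
finger_gap: 0.937
gripper_force: 0.0
```

```bash
python3 -c "
from h import *
st()"
```

```text
t 7.73 tcp in fixture mm [-1.7 -9.9] z 37.9 yaw err -0.0001 F [-0.4  0.1 -0.8] gap 0.937 tilt [-0.  0.]
```

Request:
send_rows --commands "80 0 0 0.03 0;80 0 0.2 0 0;80 0 0.2 0 0;80 0 0.2 0 0;80 0 0.1 0 0;80 0 0.1 0 0;80 0 0.1 0 0;80 0 0.1 0 0;80 0 0.1 0 0;80 0 0.1 0 0;80 0 0.1 0 0;80 0 0 0 0;80 0 0 0 0"

```text
t: 8.82
tcp_pos: [0.5392, 0.0165, 0.0371]
tool_rot: [0.047, 0.999, 0.0, -0.0]
force: [1.3, 0.3, 0.8]
finger_gap: 0.931
gripper_force: 0.4
```

Run:
```python
from h import *
st();b=snap("scene");cv2.imwrite("pics/c3.png",crop(b,225,165,115,90,6))
```

```text
t 8.82 tcp in fixture mm [-1.3 16.2] z 37.1 yaw err -0.0003 F [1.3 0.3 0.8] gap 0.931 tilt [-0.  0.]
```

View pics/c3.png

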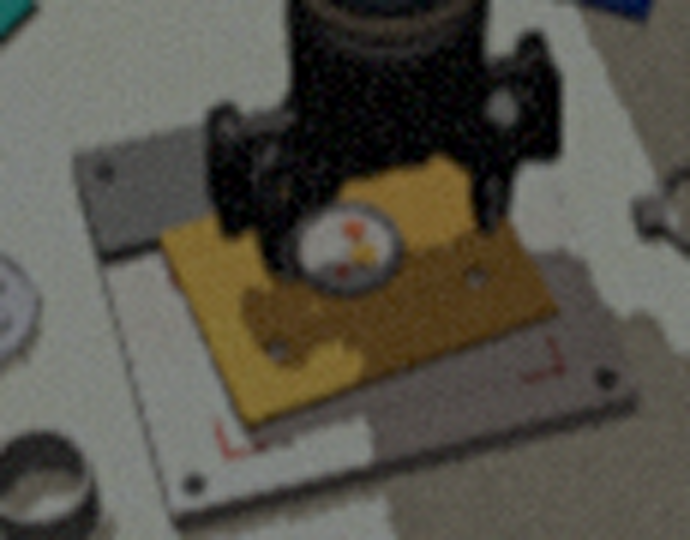

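Plate corners are now front-left (557,308), front-right (251,419) and rear-right (161,235). The rear-left corner is hidden.

Run:
```python
from h import *
b=snap("scene")
pb=uvc([(557,306),(251,418),(160,235)],225,165,6)
p,r=fit([(b,pb,PL[:3])],[.57,0,-.05]);f=np.array([.5393,.0005,-.0938]);print((rel(p)*1e3-(rel(f)*1e3)).round(1),p[2]-f[2],r.round(1).tolist())
```

```text
[7.3 2.4] 0.12741870490790363 [[0.8, -0.3], [-0.4, 0.6], [-0.1, -0.2]]
```

Request:
send_rows --commands "80 0 -0.5 0 0;80 0 0 -1 0;80 0 0 -1 0;0 0.28 -0.88 0 0;0 0.28 -0.88 0 0;0 0.28 -0.88 0 0;0 0.28 -0.88 0 0;0 0.28 -0.88 0 0;0 0.28 -0.88 0 0;0 0 0 0 0;0 0 0 0 0;0 0 0 0 0;0 0 0 0 0"

```text
t: 10.0
tcp_pos: [0.495, -0.0951, 0.077]
tool_rot: [0.046, 0.999, 0.0, -0.0]
force: [0.6, -0.1, -0.3]
finger_gap: 0.001
gripper_force: 0.0
```

Request:
send_rows --commands "0 0 0 1 0;0 0 0 0.7 0;0 0 0 0.05 0;0 0 0 0 0;0 0 0 0 0"

```text
t: 10.42
tcp_pos: [0.4954, -0.0952, 0.0424]
tool_rot: [0.046, 0.999, -0.0, 0.0]
force: [-0.0, -0.9, 0.6]
finger_gap: -0.001
gripper_force: 0.0
```

```bash
python3 -c "
from h import *
st()"
```

```text
t 10.42 tcp in fixture mm [-34.6 -99.2] z 42.4 yaw err 0.0006 F [-0.  -0.9  0.6] gap -0.001 tilt [ 0. -0.]
```

Request:
send_rows --commands "0 0 0 0.05 0;0 0 0.2 0 0;0 0 0.2 0 0;0 0 0.1 0 0;0 0 0.1 0 0;0 0 0.1 0 0;0 0 0.1 0 0;0 0 0 0 0;0 0 0 0 0"

```text
t: 11.17
tcp_pos: [0.4966, -0.0797, 0.0411]
tool_rot: [0.046, 0.999, -0.0, 0.0]
force: [0.2, -0.2, 0.2]
finger_gap: 0.003
gripper_force: 0.0
```

Run:
```python
from h import *
st();b=snap("scene");cv2.imwrite("pics/c4.png",crop(b,225,165,115,90,6))
```

```text
t 11.17 tcp in fixture mm [-34.8 -83.5] z 41.1 yaw err -0.0 F [ 0.2 -0.2  0.2] gap 0.003 tilt [ 0. -0.]
```

View pics/c4.png

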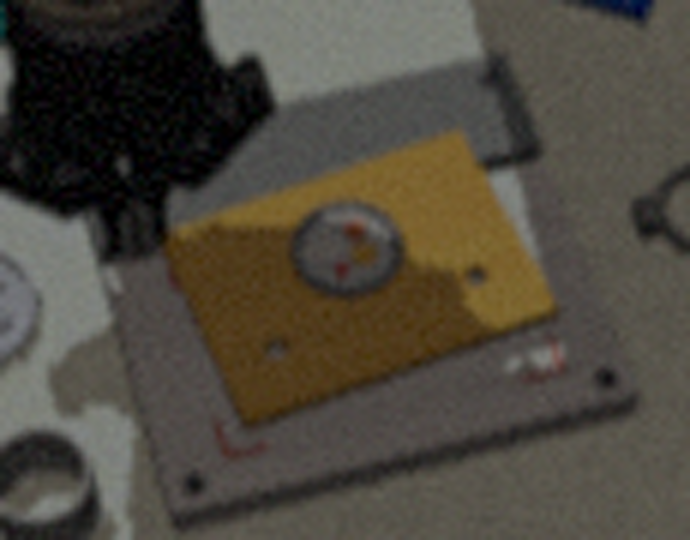

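The plate's top corners are about (556,308), (248,420), (165,237) and (462,130), and the finger is right at the rear-right corner. I'll automate this measurement to save pictures.

```bash
cat >> h.py <<'E'
from scipy.optimize import minimize
FS=np.array([.5393,.0005,-.0938]) # fixture as the scene camera sees it
def plate(s,p0,show=None):
    """pose (in fixture) of plate by matching rendered top face to the brass mask"""
    K=6;x0,y0,w,h=225,165,115,90
    im=cv2.GaussianBlur(crop(s,x0,y0,w,h,K),(0,0),3)
    hsv=cv2.cvtColor(im,cv2.COLOR_BGR2HSV)
    m=cv2.inRange(hsv,(8,130,70),(35,255,255))
    n,l,stt,_=cv2.connectedComponentsWithStats(m);m=(l==1+np.argmax(stt[1:,4])).astype(np.uint8)
    hull=cv2.convexHull(cv2.findContours(m,0,2)[0][0]);M=np.zeros_like(m);cv2.fillConvexPoly(M,hull,1)
    def poly(q):
        a=FS[2];c,s_=np.cos(a),np.sin(a)
        p=[FS[0]+(c*q[0]-s_*q[1])/1e3,FS[1]+(s_*q[0]+c*q[1])/1e3,a+q[2]/1e2]
        return ((proj(s,T(p,PL))-[x0,y0]+.5)*K-.5)
    def cost(q):
        P=np.zeros_like(m);cv2.fillConvexPoly(P,np.round(poly(q)*16).astype(np.int32),1,shift=4)
        return int((P^M).sum())
    r=minimize(cost,p0,method="Nelder-Mead",options=dict(initial_simplex=np.array(p0)+np.array([[0,0,0],[4,0,0],[0,4,0],[0,0,5]]),xatol=.05,fatol=5))
    if show:
        cv2.polylines(im,[np.round(poly(r.x)).astype(int)],True,(0,255,0),1);cv2.polylines(im,[hull],True,(255,0,255),1);cv2.imwrite(show,im)
    print("plate x,y mm, yaw 1e-2:",r.x.round(1),"mismatch",r.fun,"area",M.sum());return r.x
E
python3 - <<'E'
from h import *
b=snap("scene");plate(b,[7,2,12])
pb=uvc([(556,308),(248,420),(165,237),(462,130)],225,165,6)
p,r=fit([(b,pb,PL)],[.57,0,-.05]);print((rel(p)*1e3-(rel(FS)*1e3)).round(1),p[2]-FS[2],r.round(1).tolist())
E
```

```text
plate x,y mm, yaw 1e-2: [ 8.8  1.6 11.1] mismatch 972.0 area 66672
[8.2 2.5] 0.11790729080351747 [[1.0, -0.0], [-0.1, 0.5], [-0.7, -0.5], [0.0, -0.0]]
```

Request:
send_rows --commands "0 0 0.1 0 0;0 0 0.1 0 0;0 0 0.1 0 0;0 0 0 0 0;0 0 0 0 0"

```text
t: 11.68
tcp_pos: [0.4973, -0.0737, 0.0411]
tool_rot: [0.046, 0.999, -0.0, 0.0]
force: [0.2, -1.4, 0.1]
finger_gap: -0.003
gripper_force: 0.3
```

Run:
```python
from h import *
st();plate(snap("scene"),[8,4,10])
```

```text
t 11.68 tcp in fixture mm [-34.6 -77.6] z 41.1 yaw err -0.0002 F [ 0.2 -1.4  0.1] gap -0.003 tilt [ 0. -0.]
plate x,y mm, yaw 1e-2: [ 8.7  4.3 10.6] mismatch 1140.0 area 66526
```

Request:
send_rows --commands "0 0 -0.4 0 0;0 0 0 -1 0;0 0 0 -1 0;80 0.35 0.86 0 0;80 0.35 0.86 0 0;80 0.35 0.86 0 0;80 0.35 0.86 0 0;80 0.35 0.86 0 0;80 0 0 0 0;80 0 0 1 0;80 0 0 0.8 0;80 0 0 0.6 0;80 0 0 0.15 0;80 0 0 0 0;80 0 0 0 0"

```text
t: 12.98
tcp_pos: [0.4699, 0.0065, 0.0302]
tool_rot: [0.047, 0.999, -0.0, 0.0]
force: [0.2, 0.6, -0.4]
finger_gap: 0.935
gripper_force: 0.0
```

Run:
```python
from h import *
st();plate(snap("scene"),[8,4,10])
```

```text
t 12.98 tcp in fixture mm [-69.4  -0.2] z 30.2 yaw err -0.0009 F [ 0.2  0.6 -0.4] gap 0.935 tilt [ 0. -0.]
plate x,y mm, yaw 1e-2: [ 8.6  3.6 13.2] mismatch 1051.0 area 67178
```

Request:
send_rows --commands "80 0 0 0.03 0;80 -0.12 0 0 0;80 -0.12 0 0 0;80 -0.12 0 0 0;80 -0.12 0 0 0;80 -0.12 0 0 0;80 -0.12 0 0 0;80 -0.12 0 0 0;80 -0.12 0 0 0;80 -0.12 0 0 0;80 0 0 0 0"

```text
t: 13.95
tcp_pos: [0.4926, 0.0049, 0.0295]
tool_rot: [0.047, 0.999, -0.0, 0.002]
force: [-0.0, -0.3, 0.2]
finger_gap: 0.936
gripper_force: 0.0
```

Run:
```python
from h import *
st();plate(snap("scene"),[13,0,0],"pics/d1.png")
```

```text
t 13.95 tcp in fixture mm [-46.6   0.2] z 29.5 yaw err -0.0009 F [-0.  -0.3  0.2] gap 0.936 tilt [ 0.003 -0.001]
plate x,y mm, yaw 1e-2: [19.5 -2.3  1.5] mismatch 3470.0 area 65168
```

View pics/d1.png

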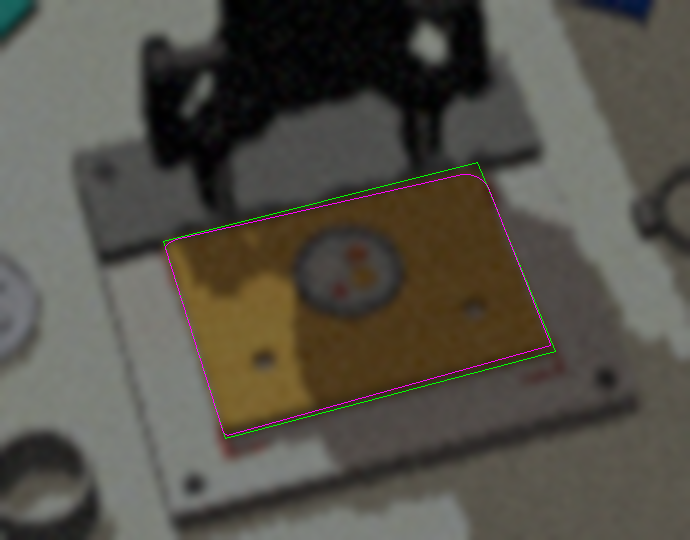

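The hull corners are about (222,437), (551,346), (165,241) and (482,172). The plate may have partly dropped, so I'll test that with height and tilt free.

Run:
```python
from h import *
b=snap("scene")
uv=uvc([(553,347),(223,438),(164,241),(483,170)],225,165,6)
def pts(x,y,yaw,z,pitch):
    L=PL*1.;L[:,2]=.008
    P=L@R.from_euler("y",pitch).as_matrix().T
    P=P@R.from_euler("z",FS[2]+yaw).as_matrix().T
    c,s=np.cos(FS[2]),np.sin(FS[2])
    return P+[FS[0]+c*x-s*y,FS[1]+s*x+c*y,z]
for z,pit in((.030,0),(.020,0),(.025,.1),(.025,-.1)):
    r=least_squares(lambda q:(proj(b,pts(q[0],q[1],q[2],z,pit))-uv).ravel(),[.015,0,0])
    print(z,pit,r.x.round(4),"rms px",np.sqrt((r.fun**2).mean()).round(2))
r=least_squares(lambda q:(proj(b,pts(*q))-uv).ravel(),[.015,0,0,.028,0]);print(r.x.round(4),r.cost)
print(((proj(b,pts(.019,0,0,.02,0))-[225,165]+.5)*6).round())
```

```text
0.03 0 [ 0.0201 -0.0022  0.0015] rms px 0.6
0.02 0 [ 0.014  -0.0004  0.0011] rms px 0.58
0.025 0.1 [ 0.0162 -0.0012  0.0066] rms px 1.14
0.025 -0.1 [ 0.0179 -0.0014 -0.0036] rms px 0.65
[ 0.0212 -0.0024 -0.0012  0.0311 -0.0542] 0.7585961633667268
[[558. 364.]
 [230. 447.]
 [171. 250.]
 [483. 175.]]
```

Request:
send_rows --commands "80 0.3 0 0 0;80 0 0 -1 0;80 0 0 -1 0;80 0.5 0 -1 0;80 1 0 -1 0;80 1 0 -1 0;80 0 0 -1 0;80 0 0 -1 0;80 0 0 0 0"

```text
t: 14.8
tcp_pos: [0.4374, 0.0098, 0.1726]
tool_rot: [0.047, 0.999, -0.001, 0.004]
force: [1.7, -0.1, 0.1]
finger_gap: 0.936
gripper_force: 0.0
```

Run:
```python
from h import *
st();b=snap("scene");q=plate(b,[17,0,0]);a=snap("top")
cv2.imwrite("pics/e1.png",np.hstack([crop(b,230,175,100,80,4),crop(a,225,180,80,80,4)]))
```

```text
t 14.8 tcp in fixture mm [-102.1    0. ] z 172.6 yaw err -0.0005 F [ 1.7 -0.1  0.1] gap 0.936 tilt [ 0.008 -0.002]
plate x,y mm, yaw 1e-2: [23.7 -2.1  1.4] mismatch 1570.0 area 68818
```

View pics/e1.png

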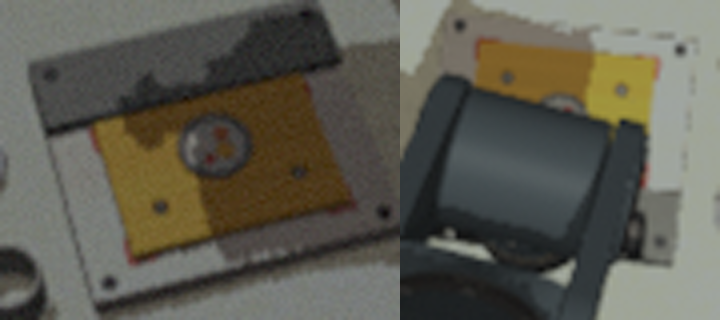

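The plate now appears to have dropped onto the seat. Red corner marks show at all four corners, and the ledge's front face is visible. I'll check this numerically.

Run:
```python
import h;from h import *
b=snap("scene")
base=PL.copy()
for nm,zf,zr in(("flat low",28,28),("flat high",38,38),("rear down",36,28),("front down",28,36),("mid",30,30)):
    h.PL=base.copy();h.PL[:2,2]=zf/1e3;h.PL[2:,2]=zr/1e3;print(nm,end=" ");plate(b,[19,0,0])
for nm,zl,zr in(("left high",36,28),("right high",28,36)):
    h.PL=base.copy();h.PL[[0,3],2]=zl/1e3;h.PL[1:3,2]=zr/1e3;print(nm,end=" ");plate(b,[19,0,0])
```

```text
flat low plate x,y mm, yaw 1e-2: [17.2 -0.8  1.4] mismatch 2002.0 area 68279
flat high plate x,y mm, yaw 1e-2: [23.3 -2.1  1.1] mismatch 1891.0 area 68279
rear down plate x,y mm, yaw 1e-2: [20.5 -1.3  2.2] mismatch 3879.0 area 68279
front down plate x,y mm, yaw 1e-2: [18.7 -1.1  2.4] mismatch 3334.0 area 68279
mid plate x,y mm, yaw 1e-2: [18.4 -1.   2. ] mismatch 1859.0 area 68279
left high plate x,y mm, yaw 1e-2: [19.7 -1.4  1.1] mismatch 2114.0 area 68279
right high plate x,y mm, yaw 1e-2: [19.6 -1.2  3. ] mismatch 2354.0 area 68279
```

The best consistent fit is flat and low. I'll confirm, and seat it firmly, with a light touch of the closed fingertips between the holes.

Request:
send_rows --commands "0 -0.94 0 0 0;0 -0.94 0 0 0;0 -0.94 0 0 0;0 -0.94 0 0 0;0 -0.94 0 0 0;0 -0.94 0 0 0;0 -0.94 0 0 0;0 -0.94 0 0 0;0 0 0 0 0;0 0 0 1 0;0 0 0 1 0;0 0 0 1 0;0 0 0 1 0;0 0 0 1 0;0 0 0 0.7 0;0 0 0 0.4 0;0 0 0 0 0;0 0 0 0 0"

```text
t: 16.45
tcp_pos: [0.5841, -0.0035, 0.0468]
tool_rot: [0.047, 0.999, 0.0, -0.001]
force: [-1.1, -0.7, 0.2]
finger_gap: 0.002
gripper_force: 0.0
```

```bash
python3 -c "
from h import *
st()"
```

```text
t 16.45 tcp in fixture mm [45.3  0.4] z 46.8 yaw err -0.0003 F [-1.1 -0.7  0.2] gap 0.002 tilt [-0.002  0.   ]
```

Request:
send_rows --commands "0 -0.2 0 0 0;0 0 0 0.2 0;0 0 0 0.1 0;0 0 0 0.1 0;0 0 0 0 0;0 0 0 0 0"

```text
t: 16.95
tcp_pos: [0.5889, -0.004, 0.0396]
tool_rot: [0.047, 0.999, -0.0, -0.0]
force: [0.5, 0.5, -1.0]
finger_gap: -0.001
gripper_force: 0.0
```

Request:
send_rows --commands "0 0 0 0.05 0;0 0 0 0 0;0 0 0 0 0"

```text
t: 17.2
tcp_pos: [0.589, -0.004, 0.0385]
tool_rot: [0.047, 0.999, -0.0, -0.0]
force: [0.7, -0.7, 0.7]
finger_gap: -0.002
gripper_force: 0.0
```

Request:
send_rows --commands "0 0 0 0.05 0;0 0 0 0 0;0 0 0 0 0"

```text
t: 17.45
tcp_pos: [0.589, -0.004, 0.0375]
tool_rot: [0.047, 0.999, -0.0, -0.0]
force: [-0.5, -0.0, 0.2]
finger_gap: 0.0
gripper_force: 0.0
```

Request:
send_rows --commands "0 0 0 0.05 0;0 0 0 0 0;0 0 0 0 0"

```text
t: 17.7
tcp_pos: [0.589, -0.0041, 0.0364]
tool_rot: [0.047, 0.999, 0.0, -0.0]
force: [0.5, 0.5, -0.1]
finger_gap: 0.004
gripper_force: 0.0
```

Request:
send_rows --commands "0 0 0 0.05 0;0 0 0 0 0;0 0 0 0 0"

```text
t: 17.95
tcp_pos: [0.5891, -0.004, 0.0361]
tool_rot: [0.047, 0.999, -0.0, 0.0]
force: [-1.1, 0.5, 3.7]
finger_gap: 0.002
gripper_force: 2.6
```

The fingertip touched at 28.1 mm, which is exactly the seated plate's top. I'll retract and hand in.

Request:
send_rows --commands "0 0 0 -0.5 0;0 0 0 -1 0;0 0 0 -1 0;0 0 0 -1 0;0 0 0 -1 0;0 0 0 -1 0;0 0 0 -1 0;0 1 0 -1 0;0 1 0 0 0;0 1 0 0 0;0 1 0 0 0;0 1 0 0 0;0 1 0 0 0;0 1 0 0 0;0 0 0 0 0;0 0 0 0 0"

```text
t: 19.28
tcp_pos: [0.4493, 0.0091, 0.186]
tool_rot: [0.047, 0.999, -0.0, 0.0]
force: [-0.4, -0.4, 0.8]
finger_gap: -0.002
gripper_force: 0.0
```

Run:
```python
import h;from h import *
b=snap("scene");h.PL[:,2]=.028;plate(b,[19,0,0]);cv2.imwrite("pics/f1.png",crop(b,225,165,115,90,6))
```

```text
plate x,y mm, yaw 1e-2: [17.1 -0.7  1.5] mismatch 2261.0 area 68774
```

View pics/f1.png

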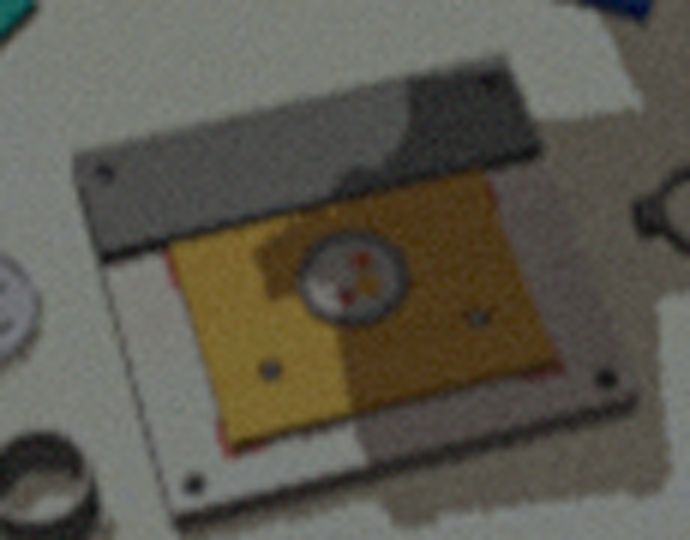

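The plate's corners are at (558,364), (230,445) and (171,248), which match the predicted seated corners, and the red marks frame it. I'm handing in.

```bash
python3 -c "
from station import sign_off
print(sign_off())"
```

```text
the job is handed in; nothing more can be done
None
```

The job is handed in at about 19 s on the robot's clock: the brass plate looks seated flat over both pins, from the final picture and a 28.1 mm fingertip touch on its top. I didn't measure the bystanders' positions afterwards and the hand-in returned no verdict.

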